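# Clip the grater insert into the vegetable slicer

## Robot

A 7-joint arm with a two-finger parallel gripper is mounted at the origin on a cart in front of the work surface, level with it; the furniture and walls round the work are solid. World frame = base frame: x ahead of the robot, y to its left, z up, the work surface at z = 0. Lengths are in mm, angles in rad, forces in N, time in s.
With the tool pointing down it reaches from about 425 to 825 mm from the base axis. Payload 3.6 kg.
Tool frame: the origin (TCP) lies midway between the tips of the shut fingers; the grasp point (between the pads) lies 19 mm behind it (arm.grip_point_offset is the distance from the TCP to the grasp point, in mm); z points along the fingers, y is the line along which they close (so a half turn about z gives the same grasp; the last joint's range is limited). The gripper opens to 93 mm and grips with 3 to 60 N. Pads are 15 mm wide; open, the fingers measure 128 mm over their backs; the gripper's body (75 mm by 188 mm) begins 65 mm behind the grasp point.
Start: joints at [-1.296, 0.615, -0.013, 1.423, 0.008, 1.103, -0.04], TCP at [192.551, 620.795, 218.64] pointing down, gripper open.
Joint ranges: [-3.12, 3.12], [-0.3, 2.06], [-1.34, 1.32], [0.26, 2.42], [-1.36, 4.5], [0.01, 1.98], [-2.84, 2.84]. Speed limits (rad/s): [2.79, 2.79, 3.14, 3.14, 3.14, 3.14, 3.14].

## Interface

Orientations are given as [roll, pitch, yaw] about the fixed x, y, z axes, in that order (R = Rz(yaw) Ry(pitch) Rx(roll)).
In Python, from bench import telemetry, eyes, arm gives the robot as it stands. The module is installed in compiled form; this text tells all that it offers.
- The arm moves only by the shell command python3 -m jog [FORCE], which reads ROWS from standard input. ROWS is a JSON list of rows, 1 to 20 of them, each of 7 numbers: the finger opening in mm, then dx, dy, dz in fractions of the full range, 1 being 600 mm, then a rotation vector rx, ry, rz in a scale on which 1.0 is pi rad; each row shifts and turns the commanded pose from where the row before left it, along the tool's axes as they then stand; what a row does not reach is not made up. A row lasts 1/12 s, in which the tool goes at most 41.7 mm and 0.125 rad, less where a joint would pass 70% of its speed; a pose out of reach is approached as far as the arm can. The fingers move at their own pace and stop on an object; FORCE is the grip in N (left out, the last holds). Time passes only in rows, so rows that do not move let the fingers close. It prints the time, the measured TCP pose, the force, the opening and the grip force at its end. A shift or turn number past 1, either way, is cut back to 1. Input that does not fit is refused with a message, and nothing moves.
- telemetry.read_state(): the state, without advancing time (a new reading comes with each control period).
- eyes.read_camera(name): name is "scene" or "top"; returns the picture (420x560x3 uint8, red, green, blue); there is no depth.
- eyes.camera_model(name): a dict with "fovy" (degrees; the focal length in pixels is half the picture's height over the tangent of half this angle, whatever the lens; pixels are square), "cx", "cy" (the principal point, pixels), "world_to_cam" (4x4, takes a point from world to camera coordinates). Camera axes: x right, y up, looking along -z (the intrinsics and any distortion apply to the point x, -y, -z); pixel columns grow to the right and rows downward; lengths in mm; the calibration is good to about 2 mm. A picture is of the moment at which its call begins. camera_model takes no time and is no camera call.
- arm.finish_job(): hands the job in; it is judged then, once.
Trained networks look in the newest picture that a camera, given by its name, has taken for a name from the list of things; names that differ only in an ending like _2 or _b are one class to them, and where a whole thing is asked for, a point or a joint stands for the part that bears it (a point fixed in the world has none). Each returns a list of dicts, best first, with "p" (0 to 1); they miss things now and then, are a little off and sometimes report something else, mostly with a low value. They report only what shows in the picture. A call takes as long as a camera call.
- eyes.silhouettes(camera, label): "region" (420x560 bool, what is visible of it) and "point" ([column, row] in pixels, amid what is visible of it).
- eyes.place_of(camera, label): "point" ([column, row] in pixels: a listed point, or the origin of a listed thing).
The state is a dict: "time": time; "qpos": joint angles; "qd": joint speeds; "joint_efforts": joint torques, N m; "eef_pos": TCP position; "eef_rot": TCP orientation; "ft_force": force on the tool from outside, world axes, zero at the start; "wrist_torque": the same for the moment, N m; "finger_gap": finger opening in mm; "finger_force": force on a finger pad.
Only numpy, scipy, OpenCV 4.12 (cv2) and the standard library are available. Lean on these libraries where they do the work, as an engineer would, in place of code of your own. Each camera call takes 0.05 s, during which the arm holds its last target. There are 200 camera calls.

## Task

Fit the grater insert into the sloping vegetable slicer: with the insert's other end held up, hook its orange tongue under the green lip at the slicer's lower end, then swing the upper end down until the insert lies flat on its seat in the frame, and let go. Leave the garlic, the lemon and the onion where they are.

Things in the scene. Friction and masses are not known exactly. Their poses are not given: they have to be found in the camera images.
- insert: Loose black grater insert with steel patches, 0.16 kg, lying grip up. Origin: middle of its underside; x lengthwise, away from the tongue; z out of the grater face. Frame 84 mm wide, 6 mm thick, from x = -67 to +85 mm; orange tongue 60 mm wide, 4 mm thick (z 0 to 4), from x = -85 to -67 mm. It starts with the tongue end roughly to the robot's right
- tongue (a point): Middle of the end edge of the insert's tongue, at (-85, 0, 2) mm in the insert's frame; axes as the insert
- grip_top (a point): Middle of the top of the insert's orange grip bar, at (22, 0, 36) mm in the insert's frame; axes as the insert. The bar stands crosswise on the insert: 16 mm thick along x, 56 mm along y, from z = 6 to 36 mm. Pinch it with the fingers closing along the insert's x
- slicer: White vegetable slicer, fixed to the worktop: open sloping frame, 220 x 113 mm, on legs, green lip across its lower end, green loop handle at its upper end. Origin: on the worktop under the seat's centre; x points (level) to the upper end, z up. The lower end is roughly to the robot's right. A wall cabinet hangs over the back, beyond x = 0.58 m and above z = 0.45 m: keep the wrist clear
- slicer_seat (a point): Centre of the slicer's seat, 75 mm above the worktop. x points up the 25 degree slope to the upper end, y across, z square to the seat. The insert's underside rests on the plane z = 0 (ledges on all four sides). The recess is 176 mm long (end walls at x = -88 and +88 mm) and 93 mm wide (rails at y = -46.5 and +46.5); upper wall and rails rise to z = 14 mm. Nothing springs or latches
- slicer_lip (a point): Middle of the lower edge of the green lip, at (-74, 0, 11) mm in the slicer_seat frame; axes as slicer_seat. The lip spans the full width and covers the recess from the lower end wall up to here; its underside is 11 mm and its top 17 mm over the seat plane
- garlic: Loose garlic bulb, about 60 mm
- lemon: Loose yellow lemon, about 78 x 55 mm
- onion: Loose brown onion, about 75 mm

How it is judged (in metres and radians):
On the way:
1. the tongue is under the lip while the other end is still raised at least 4 degrees off the seat (x of tongue in the frame of slicer_seat between -0.095 and -0.078 m and z of tongue in the frame of slicer_seat between -0.004 and 0.011 m and y of tongue in the frame of slicer_seat between -0.012 and 0.012 m and angle between the z axis of insert and the z axis of slicer_seat, either way round between 0.07 and 0.6 rad), for 0.1 s.
At the end, for the whole second after the job is handed in: The insert lies in the slicer's recess, grip up, its tongue's end at least 4 mm under the lip, flat on the seat (within 2 degrees and 4 mm), and still (x of tongue in the frame of slicer_seat between -0.095 and -0.078 m and z of tongue in the frame of slicer_seat between -0.004 and 0.011 m and y of tongue in the frame of slicer_seat between -0.012 and 0.012 m and z of tongue in the frame of slicer_seat below 0.007 m and z of insert in the frame of slicer_seat between -0.004 and 0.004 m and z of grip_top in the frame of slicer_seat above 0.03 m and angle between the z axis of insert and the z axis of slicer_seat, either way round below 0.035 rad and linear speed of insert below 0.02 m/s); the robot touches nothing.
It fails at once if the garlic is moved more than 30 mm (distance of garlic from where it was at the start of the episode above 0.03 m).
It fails at once if the lemon is moved more than 30 mm (distance of lemon from where it was at the start of the episode above 0.03 m).
It fails at once if the onion is moved more than 30 mm (distance of onion from where it was at the start of the episode above 0.03 m).
It also fails if it takes over 54 s, if anything falls off the work surface, if the arm or the gripper's body presses on something with over 40 N, if the wrist force passes 120 N, or if a joint passes its speed limit or range.

## Working session

There is one attempt and no reset: what is moved stays moved. The work goes in short steps, Python scripts to look and compute and a shell command to move; the robot and the scene stay as the last step left them, time stands still between calls to the robot, and variables do not carry over. Pictures are saved under pics/ and viewed, at most 10 in all, crops included, and the job is handed in when it is done.

```bash
mkdir -p pics
python3 - <<'E'
from bench import telemetry, eyes, arm
import cv2
for n in("scene","top"):
    im=eyes.read_camera(n); cv2.imwrite(f"pics/{n}0.png",im[:,:,::-1])
    m=eyes.camera_model(n); print(n,m)
    for l in ("insert","tongue","grip_top","slicer","slicer_seat","slicer_lip","garlic","lemon","onion"):
        print(l,[(round(d["p"],2),[round(float(x),1) for x in d["point"]]) for d in eyes.place_of(n,l)][:2])
print(telemetry.read_state())
E
```

```text
scene {'fovy': 53.32160443658293, 'cx': 278.5689272126798, 'cy': 212.616824161921, 'world_to_cam': array([[ 8.87892304e-01, -4.59639767e-01,  1.94561357e-02,
        -5.01584857e+02],
       [ 2.59008235e-01,  5.34386735e-01,  8.04577872e-01,
        -2.04542326e+02],
       [-3.80213086e-01, -7.09339201e-01,  5.93528354e-01,
        -7.27788362e+02],
       [ 0.00000000e+00,  0.00000000e+00,  0.00000000e+00,
         1.00000000e+00]])}
insert [(0.86, [212.5, 207.1])]
tongue [(0.81, [211.7, 226.2])]
grip_top [(0.97, [209.9, 191.3])]
slicer [(0.74, [274.4, 307.2])]
slicer_seat [(0.64, [277.0, 276.2])]
slicer_lip [(0.82, [286.7, 314.8])]
garlic [(0.57, [215.5, 258.5])]
lemon [(0.45, [260.3, 244.3])]
onion [(0.6, [303.4, 229.4])]
top {'fovy': 48.041909725443304, 'cx': 282.1973353377335, 'cy': 213.92396430157478, 'world_to_cam': array([[ 2.33267094e-03, -9.99983640e-01, -5.22286662e-03,
        -2.93520043e+01],
       [ 9.93540380e-01,  1.72501311e-03,  1.13466019e-01,
        -5.27323640e+02],
       [-1.13455153e-01, -5.45380778e-03,  9.93528150e-01,
        -9.37935948e+02],
       [
[... 360 characters left out ...]
me': 1.0, 'qpos': array([-1.29646163,  0.61491054, -0.01261647,  1.42341286,  0.00806791,
        1.10339749, -0.04039465]), 'qd': array([ 0.00106807,  0.00025705,  0.00024894, -0.00073027, -0.00015681,
       -0.00039143, -0.00045082]), 'joint_efforts': array([ 1.67476919e-04, -4.58819497e+01,  2.08627945e-01, -1.66037071e+01,
       -6.11538137e-02,  1.32301025e-02,  4.37173617e-05]), 'eef_pos': array([192.55570756, 620.78642003, 218.62904095]), 'eef_rot': array([-3.14151230e+00, -7.26706856e-05,  2.84080467e+00]), 'ft_force': array([-0.17480852,  0.02669614,  0.10498448]), 'wrist_torque': array([-0.01947118,  0.036141  , -0.04486476]), 'finger_force': 0.0, 'finger_gap': 93.14591587785496}
```

View pics/scene0.png

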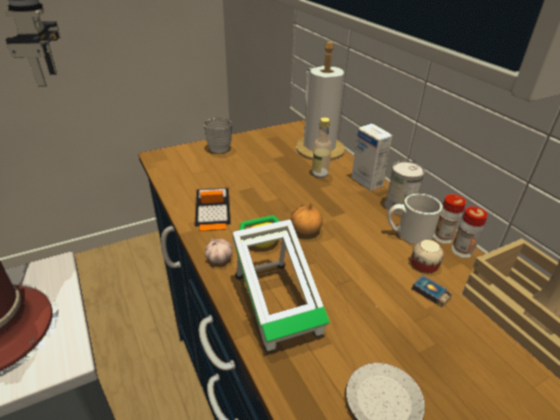

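View pics/top0.png

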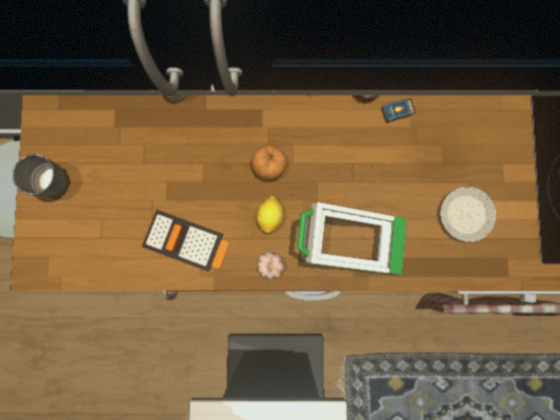

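Scene: insert at (212,207), grip at (211,195), slicer's green lip at (294,322). Top: insert grip (173,238) and tongue (221,255), lip (398,245), green handle (305,232). Garlic, lemon and onion stand between the insert and the slicer. I'll zoom in for model fitting.

```bash
cat > h.py <<'E'
import numpy as np, cv2
from scipy.spatial.transform import Rotation as R
from bench import telemetry, eyes, arm
C={n:eyes.camera_model(n) for n in("scene","top")}
def proj(n,P):
    m=C[n]; P=np.atleast_2d(P); p=P@m["world_to_cam"][:3,:3].T+m["world_to_cam"][:3,3]
    f=210/np.tan(np.radians(m["fovy"]/2))
    return np.c_[m["cx"]+f*p[:,0]/-p[:,2], m["cy"]+f*-p[:,1]/-p[:,2]]
def ray(n,px,z):
    m=C[n]; f=210/np.tan(np.radians(m["fovy"]/2)); T=m["world_to_cam"]
    d=T[:3,:3].T@np.array([(px[0]-m["cx"])/f,-(px[1]-m["cy"])/f,-1]); o=-T[:3,:3].T@T[:3,3]
    return o+d*(z-o[2])/d[2]
def tri(pa,pb):
    from scipy.optimize import least_squares
    s=least_squares(lambda X:np.r_[proj("scene",X)[0]-pa,proj("top",X)[0]-pb],[500,0,50]); return s.x,s.fun
Ry25=R.from_euler("y",-25,degrees=True).as_matrix()
def seat(x,y,yaw): # rot, origin of slicer_seat
    return R.from_euler("z",yaw).as_matrix()@Ry25, np.array([x,y,75.])
E
python3 - <<'E'
from h import *
for l,a,b,z in (("tongue",[211.7,226.2],[223,254.4],2),("grip",[209.9,191.3],[172,237.6],36),("lip",[286.7,314.8],[391.1,243.5],None)):
    print(l,tri(a,b)); 
    if z: print(ray("scene",a,z),ray("top",b,z))
for l,z in (("garlic",25),("lemon",27),("onion",32)):
    print(l,ray("top",eyes.place_of("top",l)[0]["point"],z))
s=cv2.imread("pics/scene0.png");t=cv2.imread("pics/top0.png")
f=lambda i,x,y,w,h,W,H:cv2.resize(i[y:y+h,x:x+w],(W,H),interpolation=cv2.INTER_CUBIC)
m=np.zeros((600,800,3),np.uint8)
m[:300,:400]=f(s,222,215,120,90,400,300); m[300:,:400]=f(s,222,260,120,90,400,300)
m[:300,400:]=f(t,294,194,120,90,400,300); m[300:,400:]=f(t,130,195,120,90,400,300)
cv2.imwrite("pics/z.png",m)
E
```

```text
tongue (array([443.41394768,  95.07109204,   9.83529771]), array([ 0.77335799, -0.05894907, -0.21563719,  0.67360693]))
[444.64521384 105.26791476   2.        ] [445.02719508  95.66915378   2.        ]
grip (array([477.05452506, 195.79005453,  35.77656022]), array([ 0.51952647, -0.03990862, -0.13250492,  0.41283863]))
[475.75092864 195.84599287  36.        ] [477.88052384 195.491151    36.        ]
lip (array([ 459.37502133, -241.6559879 ,   55.7508258 ]), array([ 2.92537332, -0.40305077, -1.32812471,  3.24304062]))
garlic [419.41483933  -9.14236545  25.        ]
lemon [521.93211877  -9.74893682  27.        ]
onion [631.36112958   4.31981137  32.        ]
```

View pics/z.png

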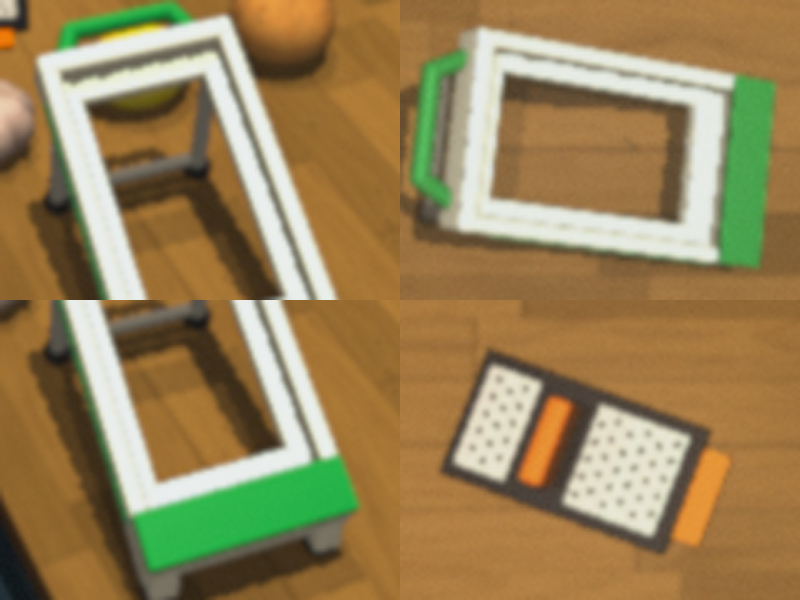

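Slicer and insert corners are clear in the crops (lip edge, upper frame corners, insert frame and tongue corners). Next, fit the poses to them.

```bash
cat > fit.py <<'E'
from h import *
from scipy.optimize import least_squares
def px(X,Y,ox,oy): return [ox+(X+.5)/3.3333-.5, oy+(Y+.5)/3.3333-.5]
S=[("top",(-74,-56.5,17),px(335,75,294,194)),("top",(-74,56.5,17),px(322,264,294,194)),
("top",("L",-56.5,17),px(375,85,294,194)),("top",("L",56.5,17),px(362,268,294,194)),
("top",("U",-56.5,14),px(84,28,294,194)),("top",("U",56.5,14),px(58,232,294,194)),
("scene",("U",-56.5,14),px(230,14,222,215)),("scene",("U",56.5,14),px(38,60,222,215)),
("scene",(-74,56.5,17),px(133,217,222,260)),("scene",(-74,-56.5,17),px(340,158,222,260)),
("scene",("L",56.5,17),px(152,270,222,260)),("scene",("L",-56.5,17),px(357,205,222,260))]
def fs(p):
    Rm,o=seat(p[0],p[1],p[2]); r=[]
    for n,q,u in S:
        q=np.array([{"L":p[3],"U":p[4]}.get(a,a) for a in q],float)
        r.append(proj(n,Rm@q+o)[0]-u)
    return np.ravel(r)
s=least_squares(fs,[460,-170,1.5,-105,105],loss="soft_l1"); print("slicer",s.x.round(3)); print(fs(s.x).reshape(-1,2).round(1).tolist())
I=[((85,-42,6),(90,50)),((85,42,6),(43,170)),((-67,42,6),(265,252)),((-67,-42,6),(308,130)),((-85,-30,4),(330,157)),((-85,30,4),(297,247)),((30,-28,36),(149,97)),((14,-28,36),(175,101)),((14,28,36),(145,188)),((30,28,36),(118,181))]
def fi(p):
    Rm=R.from_euler("z",p[2]).as_matrix(); r=[proj("top",Rm@np.array(q,float)+[p[0],p[1],0])[0]-px(*u,130,195) for q,u in I]
    g=Rm@np.array([22,0,36.])+[p[0],p[1],0]; t=Rm@np.array([-85,0,2.])+[p[0],p[1],0]
    r+=[proj("scene",g)[0]-[209.9,191.3],proj("scene",t)[0]-[211.7,226.2]]
    return np.ravel(r)
s=least_squares(fi,[460,170,1.3],loss="soft_l1"); print("insert",s.x.round(3)); print(fi(s.x).reshape(-1,2).round(1).tolist())
E
python3 fit.py
```

```text
slicer [ 472.084 -173.42     1.457 -101.705   99.505]
[[1.3, 0.1], [0.1, 0.3], [0.4, -0.8], [-0.6, 0.5], [-0.2, 0.2], [1.0, 0.1], [-0.1, 0.3], [-0.5, -0.9], [-0.2, -0.9], [0.6, -1.5], [-0.8, -0.0], [1.5, 0.0]]
insert [471.647 172.455   1.225]
[[-0.6, -0.6], [-1.4, 0.9], [-0.1, 1.3], [1.3, -0.1], [0.8, 0.2], [0.5, 0.3], [0.2, -1.0], [-0.3, 0.5], [-1.4, 0.3], [-0.6, -0.3], [1.7, 0.2], [1.2, 3.3]]
```

```bash
cat >> h.py <<'E'
def rpy(M): return R.from_matrix(M)
def go(pos,M):
    s=telemetry.read_state(); r=R.from_euler("xyz",s["eef_rot"]); p=s["eef_pos"]
    d=r.as_matrix().T@(np.array(pos)-p); w=(r.inv()*R.from_matrix(M)).as_rotvec()
    print("t",round(s["time"],2),"move(tool) before turn",d.round(1),"|",round(np.linalg.norm(d),1),"turn",w.round(4), "move after turn",(np.asarray(M).T@(np.array(pos)-p)).round(1))
def down(yaw): return R.from_euler("xyz",[np.pi,0,yaw]).as_matrix()
E
python3 -c "
from h import *
go([479,193.2,218.6],down(1.225+np.pi/2))"
```

```text
t 1.15 move(tool) before turn [-4.003e+02 -3.236e+02  1.000e-01] | 514.7 turn [-0.0001 -0.      0.0451] move after turn [-4.144e+02 -3.052e+02  1.000e-01]
```

Careful with the scale: shifts go in shares of 600 mm and turns go in shares of pi rad. That gives: -26 mm / 600 = -0.0433, -19 mm / 600 = -0.0317, 0.045 rad / 3.1416 = 0.0143.

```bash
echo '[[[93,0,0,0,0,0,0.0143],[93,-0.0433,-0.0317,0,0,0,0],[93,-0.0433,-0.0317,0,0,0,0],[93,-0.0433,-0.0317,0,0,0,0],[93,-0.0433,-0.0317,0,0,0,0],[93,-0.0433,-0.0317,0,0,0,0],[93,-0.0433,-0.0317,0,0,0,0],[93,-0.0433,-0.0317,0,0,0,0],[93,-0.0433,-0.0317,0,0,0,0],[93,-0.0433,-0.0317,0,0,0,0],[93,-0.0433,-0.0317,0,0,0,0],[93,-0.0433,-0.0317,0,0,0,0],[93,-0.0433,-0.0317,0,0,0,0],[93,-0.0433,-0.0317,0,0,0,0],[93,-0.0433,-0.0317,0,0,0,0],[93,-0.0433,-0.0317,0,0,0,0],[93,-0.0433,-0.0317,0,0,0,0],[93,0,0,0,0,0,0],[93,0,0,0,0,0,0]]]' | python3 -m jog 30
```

```text
refused: ROWS must be a list of rows, each a list of 7 numbers. Nothing was moved.
```

I used the wrong layout. The manual says a list of rows, each a list of 7 numbers; once more.

```bash
echo '[[93,0,0,0,0,0,0.0143],[93,-0.0433,-0.0317,0,0,0,0],[93,-0.0433,-0.0317,0,0,0,0],[93,-0.0433,-0.0317,0,0,0,0],[93,-0.0433,-0.0317,0,0,0,0],[93,-0.0433,-0.0317,0,0,0,0],[93,-0.0433,-0.0317,0,0,0,0],[93,-0.0433,-0.0317,0,0,0,0],[93,-0.0433,-0.0317,0,0,0,0],[93,-0.0433,-0.0317,0,0,0,0],[93,-0.0433,-0.0317,0,0,0,0],[93,-0.0433,-0.0317,0,0,0,0],[93,-0.0433,-0.0317,0,0,0,0],[93,-0.0433,-0.0317,0,0,0,0],[93,-0.0433,-0.0317,0,0,0,0],[93,-0.0433,-0.0317,0,0,0,0],[93,-0.0433,-0.0317,0,0,0,0],[93,0,0,0,0,0,0],[93,0,0,0,0,0,0]]' | python3 -m jog 30; python3 -c "
from h import *
go([479,193.2,10.5],down(1.225+np.pi/2))"
```

```text
time: 2.73
eef_pos: [482.1, 191.6, 218.8]
eef_rot: [-3.141, 0.001, 2.791]
ft_force: [-0.5, -0.7, 0.0]
finger_gap: 92.9
finger_force: 0.0
t 2.73 move(tool) before turn [  3.7   0.5 208.3] | 208.3 turn [-0.0003  0.0008 -0.0053] move after turn [  3.5   0.5 208.3]
```

In the tool's units: 26 mm / 600 = 0.0433, 20 mm / 600 = 0.0333.

```bash
echo '[[93,0.0058,0.0008,0.0333,0,0,0],[70,0,0,0.0433,0,0,0],[70,0,0,0.0433,0,0,0],[70,0,0,0.0433,0,0,0],[70,0,0,0.0433,0,0,0],[70,0,0,0.0433,0,0,0],[70,0,0,0.0433,0,0,0],[70,0,0,0.0267,0,0,0],[70,0,0,0.0167,0,0,0],[70,0,0,0.0083,0,0,0],[70,0,0,0,0,0,0],[70,0,0,0,0,0,0]]' | python3 -m jog 30
python3 - <<'E'
from h import *
cv2.imwrite("pics/g1.png",np.hstack([cv2.resize(eyes.read_camera("scene")[150:270,150:270,::-1],(400,400)),cv2.resize(eyes.read_camera("top")[180:300,120:240,::-1],(400,400))]))
go([479,193.2,10.5],down(1.225+np.pi/2))
E
```

```text
time: 3.73
eef_pos: [478.2, 196.3, 12.3]
eef_rot: [3.14, 0.001, 2.797]
ft_force: [-0.2, 0.2, 0.1]
finger_gap: 69.8
finger_force: 0.0
t 3.83 move(tool) before turn [-1.4 -2.5  2.2] | 3.6 turn [0.0017 0.0016 0.0003] move after turn [-1.4 -2.5  2.2]
```

View pics/g1.png

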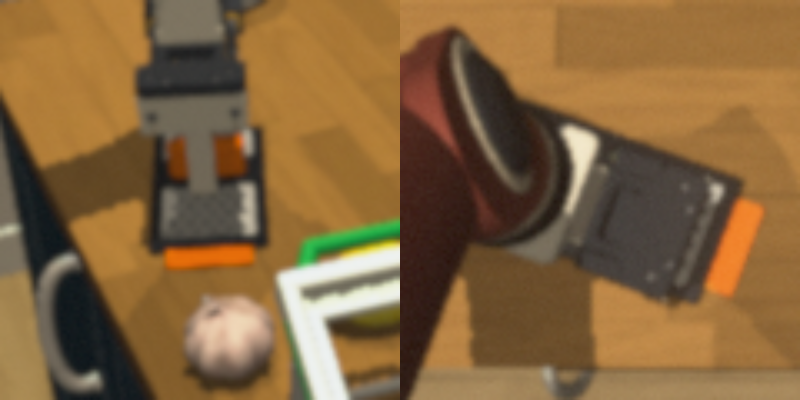

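The fingers straddle the orange bar at (205,155), roughly centred. Close on it.

In the tool's units: -2.5 mm / 600 = -0.0042, 1.5 mm / 600 = 0.0025.

```bash
echo '[[70,-0.0008,-0.0042,0.0025,0,0,0],[5,0,0,0,0,0,0],[5,0,0,0,0,0,0],[5,0,0,0,0,0,0],[5,0,0,0,0,0,0],[5,0,0,0,0,0,0],[5,0,0,0,0,0,0],[5,0,0,0,0,0,0],[5,0,0,0,0,0,0],[5,0,0,0,0,0,0],[5,0,0,0,0,0,0]]' | python3 -m jog 40
python3 - <<'E'
from h import *
go([479,193.2,10.5],down(1.225+np.pi/2))
E
```

```text
time: 4.75
eef_pos: [477.4, 193.0, 10.1]
eef_rot: [-3.142, -0.0, 2.796]
ft_force: [-0.3, 0.9, -0.2]
finger_gap: 15.6
finger_force: 40.0
t 4.75 move(tool) before turn [-1.4  0.8 -0.4] | 1.7 turn [-0.     -0.0001  0.    ] move after turn [-1.4  0.8 -0.4]
```

```bash
cat >> h.py <<'E'
REL=R.from_euler("z",np.pi/2).as_matrix()@R.from_euler("x",np.pi).as_matrix()
SL=(472.08,-173.42,1.457); OFF=np.array([22,1.5,10.])
def tgt(tx,tz,al,ty=0,sl=SL,off=OFF):
    Rs,o=seat(*sl); Ri=Rs@R.from_euler("y",-al).as_matrix()
    ins=o+Rs@np.array([tx,ty,tz])-Ri@np.array([-85,0,2.])
    return ins+Ri@off, Ri@REL
E
echo '[[5,0,0,-0.0167,0,0,0],[5,0,0,-0.0333,0,0,0],[5,0,0,-0.05,0,0,0],[5,0,0,-0.05,0,0,0],[5,0,0,-0.05,0,0,0],[5,0,0,-0.05,0,0,0],[5,0,0,-0.05,0,0,0],[5,0,0,-0.05,0,0,0],[5,0,0,-0.0333,0,0,0],[5,0,0,-0.0167,0,0,0],[5,0,0,0,0,0,0]]' | python3 -m jog
python3 - <<'E'
from h import *
p,M=tgt(-60,60,.2); print(p); go(p,M); go([p[0],p[1],250],down(3.028))
E
```

```text
time: 5.67
eef_pos: [478.4, 193.3, 253.3]
eef_rot: [3.137, 0.004, 2.796]
ft_force: [0.3, 1.5, -1.0]
finger_gap: 15.8
finger_force: 40.0
[ 470.76780328 -171.69134477  174.04032366]
t 5.67 move(tool) before turn [-116.2 -346.3   78.3] | 373.6 turn [-0.6298  0.0783 -0.2226] move after turn [ -33.9 -339.5 -152.2]
t 5.67 move(tool) before turn [-116.5 -346.     2.4] | 365.1 turn [ 0.0036  0.0047 -0.2322] move after turn [ -33.8 -363.5    3.3]
```

In the tool's units: -26 mm / 600 = -0.0433, -2.4 mm / 600 = -0.004, -0.116 rad / 3.1416 = -0.0369.

```bash
echo '[[5,0,0,0,0,0,-0.0369],[5,0,0,0,0,0,-0.0369],[5,-0.004,-0.0333,0,0,0,0],[5,-0.004,-0.0433,0,0,0,0],[5,-0.004,-0.0433,0,0,0,0],[5,-0.004,-0.0433,0,0,0,0],[5,-0.004,-0.0433,0,0,0,0],[5,-0.004,-0.0433,0,0,0,0],[5,-0.004,-0.0433,0,0,0,0],[5,-0.004,-0.0433,0,0,0,0],[5,-0.004,-0.0433,0,0,0,0],[5,-0.004,-0.0433,0,0,0,0],[5,-0.004,-0.0433,0,0,0,0],[5,-0.004,-0.0433,0,0,0,0],[5,-0.004,-0.0433,0,0,0,0],[5,-0.004,-0.0333,0,0,0,0],[5,0,-0.02,0,0,0,0],[5,0,0,0,0,0,0]]' | python3 -m jog; echo '[[5,0,0,0,-0.0337,0,0],[5,0,0,0,-0.0337,0,0],[5,0,0,0,-0.0337,0,0],[5,0,0,0,-0.0337,0,0],[5,0,0,0,-0.0337,0,0],[5,0,0,0,-0.0337,0,0],[5,0,0,0,0,0,0],[5,0,0,0,0,0,0]]' | python3 -m jog;  python3 - <<'E'
from h import *
p,M=tgt(-60,60,.2); go(p,M)
s=telemetry.read_state(); print(s["qpos"])
for n in("scene","top"):
    im=eyes.read_camera(n); cv2.imwrite(f"pics/{n}h.png",im[:,:,::-1])
    for l in ("insert","tongue","grip_top","slicer_lip","slicer_seat"):
        print(n,l,[(round(d["p"],2),[round(float(x),1) for x in d["point"]]) for d in eyes.place_of(n,l)][:2])
# prediction
Rt=R.from_euler("xyz",s["eef_rot"]).as_matrix(); Ri=Rt@REL.T; o=s["eef_pos"]-Ri@OFF
for nm,q in (("tongue",(-85,0,2.)),("grip",(22,0,36.))): print(nm,o+Ri@q,proj("scene",o+Ri@q),proj("top",o+Ri@q))
a,b=cv2.imread("pics/sceneh.png"),cv2.imread("pics/toph.png")
cv2.imwrite("pics/h.png",np.hstack([cv2.resize(a[190:370,200:380],(400,400)),cv2.resize(b[150:330,260:440],(400,400))]))
E
```

```text
time: 7.17
eef_pos: [467.6, -176.0, 249.1]
eef_rot: [-3.14, -0.003, 3.022]
ft_force: [-0.6, -0.2, -1.5]
finger_gap: 15.4
finger_force: 40.0
time: 7.83
eef_pos: [468.8, -172.6, 248.8]
eef_rot: [2.506, -0.003, 3.026]
ft_force: [0.7, 1.1, -1.0]
finger_gap: 15.8
finger_force: 40.0
t 7.83 move(tool) before turn [ -2.1 -43.5  60.8] | 74.8 turn [-0.0008 -0.002  -0.0032] move after turn [ -1.9 -43.5  60.8]
[ 0.65629609  0.53027169 -0.02565018  1.68918711 -0.5475596   1.31455407
  2.33548277]
scene insert []
scene tongue [(0.68, [297.8, 262.7])]
scene grip_top [(0.69, [284.0, 189.7])]
scene slicer_lip [(0.86, [287.1, 316.4]), (0.54, [276.8, 277.5])]
scene slicer_seat [(0.61, [275.9, 278.4]), (0.43, [216.0, 258.4])]
top insert [(0.6, [373.0, 232.6])]
top tongue []
top grip_top [(0.97, [381.8, 230.8])]
top slicer_lip []
top slicer_seat []
tongue [ 460.69638435 -253.56154574  178.81796028] [[297.2051204  264.71216388]] [[412.52014104 242.82424615]]
grip [ 468.59000296 -188.1128692   269.69788945] [[282.79214162 189.87942243]] [[385.58519942 234.46780156]]
```

View pics/h.png

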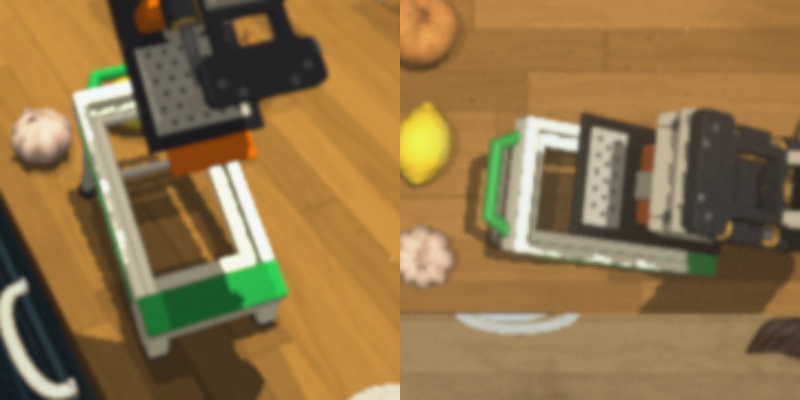

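Run:
```python
from h import *
s=telemetry.read_state(); Rt=R.from_euler("xyz",s["eef_rot"]).as_matrix(); Ri=Rt@REL.T; o=s["eef_pos"]-Ri@OFF
for q in ((85,-42,6.),(85,42,6.)): print(proj("top",o+Ri@q), "obs (346.4,200.9),(337.9,255.8)")
for q in ((-85,-30,0.),(-85,30,0.),(-67,42,6)): print(proj("scene",o+Ri@np.array(q,float)), "obs (315.6,261),(278.7,268.7) (267.5,257)")
Rs,so=seat(*SL); print("tongue in seat",Rs.T@(o+Ri@np.array([-85,0,2.])-so))
for a in ((-64,30),(-64,4),(-84,4)): p,M=tgt(*a,.2); go(p,M)
```

```text
[[344.90921474 200.64937284]] obs (346.4,200.9),(337.9,255.8)
[[339.25102289 255.95877508]] obs (346.4,200.9),(337.9,255.8)
[[315.88513245 259.2638857 ]] obs (315.6,261),(278.7,268.7) (267.5,257)
[[278.51209741 268.73860407]] obs (315.6,261),(278.7,268.7) (267.5,257)
[[268.27723085 257.93815174]] obs (315.6,261),(278.7,268.7) (267.5,257)
tongue in seat [-28.55092225   1.16003674 129.55306035]
t 8.43 move(tool) before turn [ -1.2 -54.5  90.5] | 105.6 turn [-0.0008 -0.0001  0.0003] move after turn [ -1.2 -54.5  90.4]
t 8.43 move(tool) before turn [ -1.2 -59.6 116. ] | 130.4 turn [-0.0008 -0.0001  0.0003] move after turn [ -1.2 -59.7 115.9]
t 8.43 move(tool) before turn [ -1.2 -79.2 112. ] | 137.2 turn [-0.0008 -0.0001  0.0003] move after turn [ -1.2 -79.3 112. ]
```

Run:
```python
import cv2,numpy as np
a,b=cv2.imread("pics/sceneh.png"),cv2.imread("pics/toph.png")
f=lambda i,x,y:cv2.resize(i[y:y+80,x:x+80],(400,400),interpolation=cv2.INTER_CUBIC)
cv2.imwrite("pics/h2.png",np.hstack([f(a,245,200),f(b,325,190)]))
```

```text
(no output)
```

View pics/h2.png

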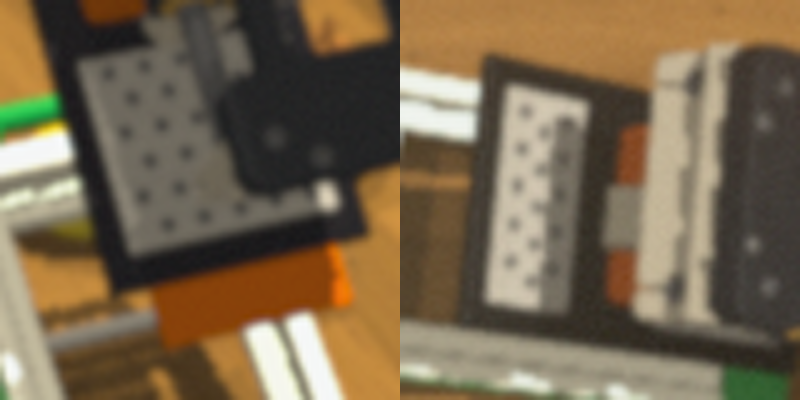

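Insert orientation in the grip agrees with prediction to about 1 px (tongue end edge (278,269)–(315,260) in scene). Move to the pre-hook point.

In the tool's units: -18 mm / 600 = -0.03, -1.2 mm / 600 = -0.002.

```bash
echo '[[5,-0.002,-0.03,0,0,0,0],[5,0,-0.03,0,0,0,0],[5,0,-0.03,0,0,0,0],[5,0,0,0.03,0,0,0],[5,0,0,0.03,0,0,0],[5,0,0,0.03,0,0,0],[5,0,0,0.03,0,0,0],[5,0,0,0.03,0,0,0],[5,0,0,0,0,0,0],[5,0,0,0,0,0,0]]' | python3 -m jog;  python3 - <<'E'
from h import *
s=telemetry.read_state(); Rt=R.from_euler("xyz",s["eef_rot"]).as_matrix(); Ri=Rt@REL.T; o=s["eef_pos"]-Ri@OFF
Rs,so=seat(*SL); print("tongue in seat",Rs.T@(o+Ri@np.array([-85,0,2.])-so), s["ft_force"])
for a in ((-64,4),(-84,4)): p,M=tgt(*a,.2); go(p,M)
a,b=eyes.read_camera("scene")[:,:,::-1],eyes.read_camera("top")[:,:,::-1]
print(proj("scene",o+Ri@np.array([-85,-30,0.])),proj("scene",o+Ri@np.array([-85,30,0.])))
f=lambda i,x,y:cv2.resize(i[y:y+100,x:x+100],(400,400),interpolation=cv2.INTER_CUBIC)
cv2.imwrite("pics/p.png",np.hstack([f(a,235,240),f(b,320,190)]))
E
```

```text
time: 9.27
eef_pos: [471.1, -163.7, 144.3]
eef_rot: [2.505, -0.003, 3.027]
ft_force: [0.3, -0.1, -0.2]
finger_gap: 16.0
finger_force: 40.0
tongue in seat [-65.38605122   0.90674253  29.60437203] [ 0.29741353 -0.14928734 -0.23454306]
t 9.27 move(tool) before turn [-0.7 -3.7 25.4] | 25.7 turn [ 0.0005 -0.0016 -0.0026] move after turn [-0.6 -3.7 25.4]
t 9.27 move(tool) before turn [ -0.7 -23.3  21.4] | 31.7 turn [ 0.0005 -0.0016 -0.0026] move after turn [ -0.6 -23.3  21.4]
[[309.17041126 302.89354731]] [[275.440572   312.42862619]]
```

View pics/p.png

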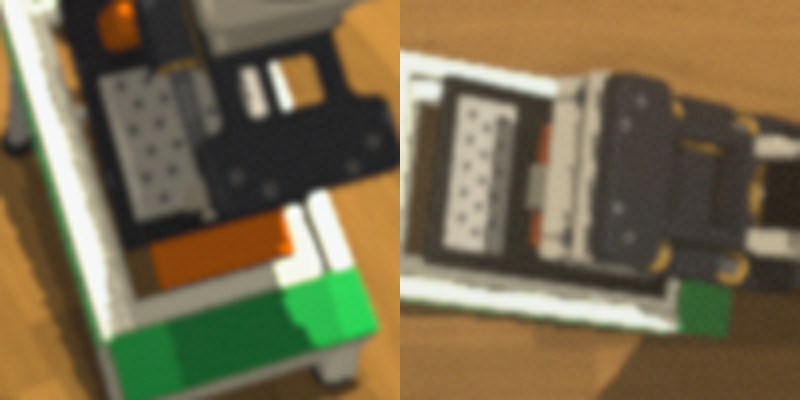

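Scene: tongue end edge (274,312)–(308,302), just above and inside the lip edge, about 1 px from prediction; insert lies between the rails. Shift 2 mm away from the robot and descend.

In the tool's units: 8 mm / 600 = 0.0133, 6 mm / 600 = 0.01.

```bash
echo '[[5,-0.0033,-0.0058,0,0,0,0],[5,0,0,0.0133,0,0,0],[5,0,0,0.0133,0,0,0],[5,0,0,0.01,0,0,0],[5,0,0,0.005,0,0,0],[5,0,0,0,0,0,0],[5,0,0,0,0,0,0]]' | python3 -m jog;  cat > st.py <<'E'
from h import *
s=telemetry.read_state(); Rt=R.from_euler("xyz",s["eef_rot"]).as_matrix(); Ri=Rt@REL.T; o=s["eef_pos"]-Ri@OFF
Rs,so=seat(*SL); print("tongue in seat",(Rs.T@(o+Ri@np.array([-85,0,2.])-so)).round(1), "ft seat",(Rs.T@s["ft_force"]).round(1),"euler in seat",R.from_matrix(Rs.T@Ri).as_euler("xyz").round(3))
def pic(nm):
    a,b=eyes.read_camera("scene")[:,:,::-1],eyes.read_camera("top")[:,:,::-1]
    f=lambda i,x,y:cv2.resize(i[y:y+100,x:x+100],(400,400),interpolation=cv2.INTER_CUBIC)
    cv2.imwrite(nm,np.hstack([f(a,235,250),f(b,320,190)]))
E
python3 st.py; python3 -c "
from h import *
p,M=tgt(-84,4,.2); go(p,M)"
```

```text
time: 9.95
eef_pos: [475.1, -150.6, 123.4]
eef_rot: [2.505, -0.0, 3.028]
ft_force: [-0.3, 0.2, -0.2]
finger_gap: 16.0
finger_force: 40.0
tongue in seat [-62.   -1.9   5.1] ft seat [ 0.1  0.3 -0.3] euler in seat [ 0.001 -0.2    0.   ]
t 9.95 move(tool) before turn [  1.9 -21.8  -3.3] | 22.1 turn [-0.0001 -0.0007  0.0002] move after turn [  1.9 -21.8  -3.3]
```

In the tool's units: -4 mm / 600 = -0.0067, -3 mm / 600 = -0.005.

```bash
echo '[[5,0,-0.0067,-0.001,0,0,0],[5,0,-0.0067,-0.001,0,0,0],[5,0,-0.0067,-0.001,0,0,0],[5,0,-0.005,-0.0008,0,0,0],[5,0,-0.005,-0.0008,0,0,0],[5,0,-0.0033,-0.0005,0,0,0],[5,0,-0.0033,-0.0005,0,0,0],[5,0,0,0,0,0,0],[5,0,0,0,0,0,0],[5,0,0,0,0,0,0]]' | python3 -m jog; python3 -c "
from st import *
pic('pics/q.png')"
```

```text
time: 10.78
eef_pos: [473.0, -170.4, 113.2]
eef_rot: [2.505, 0.0, 3.028]
ft_force: [-0.3, -0.5, -1.8]
finger_gap: 15.6
finger_force: 40.0
tongue in seat [-84.3  -2.1   4.2] ft seat [-1.2  0.2 -1.5] euler in seat [ 0.  -0.2  0. ]
```

View pics/q.png

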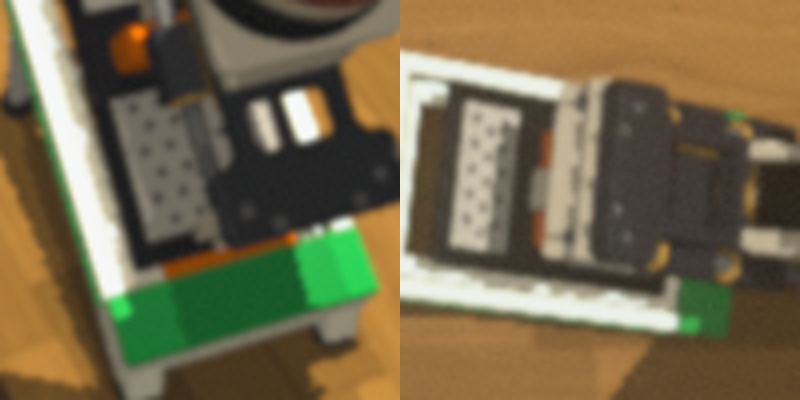

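Tongue is under the lip: only a thin orange strip shows at (165–295, 265–240) above the lip edge, insert between the rails. Nudge gently against the lower end wall.

In the tool's units: -1 mm / 600 = -0.0017, -0.2 mm / 600 = -0.0003.

```bash
for i in 1; do echo '[[5,0,-0.0017,-0.0003,0,0,0],[5,0,-0.0017,-0.0003,0,0,0],[5,0,0,0,0,0,0],[5,0,0,0,0,0,0]]' | python3 -m jog; python3 st.py; done; echo '[[5,0,-0.0017,-0.0003,0,0,0],[5,0,-0.0017,-0.0003,0,0,0],[5,0,0,0,0,0,0],[5,0,0,0,0,0,0]]' | python3 -m jog; python3 st.py
```

```text
time: 11.22
eef_pos: [472.7, -172.5, 112.2]
eef_rot: [2.506, -0.0, 3.028]
ft_force: [0.1, -0.6, -2.1]
finger_gap: 15.5
finger_force: 40.0
tongue in seat [-86.7  -1.9   4.3] ft seat [-1.4 -0.1 -1.6] euler in seat [ 0.  -0.2 -0. ]
time: 11.55
eef_pos: [472.6, -173.3, 111.9]
eef_rot: [2.504, -0.0, 3.029]
ft_force: [-0.0, 1.7, 1.7]
finger_gap: 15.6
finger_force: 40.0
tongue in seat [-87.4  -2.1   4.1] ft seat [2.3 0.2 0.8] euler in seat [ 0.    -0.202  0.001]
```

In the tool's units: 4.3 mm / 600 = 0.0072, 1.8 mm / 600 = 0.003, 0.04 rad / 3.1416 = 0.0127.

```bash
echo '[[5,0,0.003,0.0007,0,0,0],[5,0,0.0005,0.0072,0.0127,0,0],[5,0,0.0005,0.0072,0.0127,0,0],[5,0,0.0005,0.0072,0.0127,0,0],[5,0,0,0,0,0,0],[5,0,0,0,0,0,0]]' | python3 -m jog; python3 st.py;  python3 -c "
from h import *
p,M=tgt(-86,2,0,ty=-2); go(p,M)"
```

```text
time: 12.05
eef_pos: [473.6, -164.5, 102.1]
eef_rot: [2.626, 0.0, 3.029]
ft_force: [-0.9, -0.6, -1.5]
finger_gap: 15.6
finger_force: 40.0
tongue in seat [-86.4  -2.1   4.3] ft seat [-1.3  0.9 -1.1] euler in seat [ 0.    -0.079  0.001]
t 12.05 move(tool) before turn [ 0.   0.6 10.8] | 10.8 turn [ 0.0792 -0.0003  0.0011] move after turn [ 0.   1.4 10.7]
```

In the tool's units: 4.3 mm / 600 = 0.0072, 0.3 mm / 600 = 0.0005, 0.04 rad / 3.1416 = 0.0127.

```bash
echo '[[5,0,0.0005,0.0072,0.0127,0,0],[5,0,0.0005,0.0072,0.0124,0,0],[5,0,0,0,0,0,0],[5,0,0,0,0,0,0]]' | python3 -m jog; python3 st.py; echo '[[5,0,0,0.0017,0,0,0],[5,0,0,0,0,0,0],[5,0,0,0,0,0,0]]' | python3 -m jog; python3 st.py
```

```text
time: 12.38
eef_pos: [474.1, -160.6, 94.7]
eef_rot: [2.704, -0.0, 3.028]
ft_force: [-0.1, 0.1, -1.9]
finger_gap: 15.8
finger_force: 40.0
tongue in seat [-87.   -2.    4.3] ft seat [-0.8  0.1 -1.8] euler in seat [-0.    -0.001 -0.   ]
time: 12.63
eef_pos: [474.0, -160.8, 93.6]
eef_rot: [2.705, -0.0, 3.026]
ft_force: [-0.0, -0.5, -1.9]
finger_gap: 15.6
finger_force: 40.0
tongue in seat [-87.6  -1.8   3.4] ft seat [-1.2 -0.  -1.5] euler in seat [-0.001 -0.    -0.002]
```

In the tool's units: 1.5 mm / 600 = 0.0025, 0.8 mm / 600 = 0.0013.

```bash
echo '[[5,0,0.0025,0.0013,0,0,0],[5,0,0,0,0,0,0],[5,0,0,0,0,0,0]]' | python3 -m jog; python3 st.py; echo '[[5,0,0,0.0013,0,0,0],[5,0,0,0,0,0,0],[5,0,0,0,0,0,0]]' | python3 -m jog; python3 st.py
```

```text
time: 12.88
eef_pos: [474.3, -158.0, 93.7]
eef_rot: [2.705, -0.0, 3.028]
ft_force: [0.0, 0.2, -1.2]
finger_gap: 15.5
finger_force: 40.0
tongue in seat [-85.   -1.9   2.3] ft seat [-0.4 -0.  -1.2] euler in seat [ 0.    -0.001 -0.   ]
time: 13.13
eef_pos: [474.4, -158.0, 93.3]
eef_rot: [2.705, 0.0, 3.028]
ft_force: [0.0, -0.6, 2.7]
finger_gap: 15.6
finger_force: 40.0
tongue in seat [-85.1  -2.1   2. ] ft seat [ 0.6 -0.1  2.7] euler in seat [-0. -0.  0.]
```

Seat contact at the expected height (z ≈ 2). Press slightly, open, and retreat along the tool axis.

In the tool's units: 0.6 mm / 600 = 0.001.

```bash
echo '[[5,0,0,0.001,0,0,0],[5,0,0,0,0,0,0],[5,0,0,0,0,0,0]]' | python3 -m jog ; python3 st.py; echo '[[40,0,0,0,0,0,0],[40,0,0,0,0,0,0],[40,0,0,0,0,0,0],[40,0,0,0,0,0,0],[40,0,0,0,0,0,0],[40,0,0,0,0,0,0],[40,0,0,-0.0133,0,0,0],[40,0,0,-0.0333,0,0,0],[40,0,0,-0.05,0,0,0],[40,0,0,-0.05,0,0,0],[40,0,0,-0.05,0,0,0],[40,0,0,-0.05,0,0,0],[40,0,0,-0.05,0,0,0],[40,0,0,0,0,0,0]]' | python3 -m jog
python3 - <<'E'
from h import *
a,b=eyes.read_camera("scene")[:,:,::-1],eyes.read_camera("top")[:,:,::-1]
f=lambda i,x,y:cv2.resize(i[y:y+120,x:x+120],(400,400),interpolation=cv2.INTER_CUBIC)
cv2.imwrite("pics/r.png",np.hstack([f(a,222,230),f(b,294,180)]))
E
```

```text
time: 13.38
eef_pos: [474.5, -158.0, 93.3]
eef_rot: [2.705, 0.001, 3.027]
ft_force: [-1.9, -1.9, 5.7]
finger_gap: 15.9
finger_force: 40.0
tongue in seat [-85.1  -2.1   2. ] ft seat [0.5 1.7 6.1] euler in seat [-0.001 -0.    -0.   ]
time: 14.55
eef_pos: [467.3, -237.4, 259.1]
eef_rot: [2.713, 0.01, 3.023]
ft_force: [0.0, -0.9, -0.5]
finger_gap: 40.0
finger_force: 0.0
```

View pics/r.png

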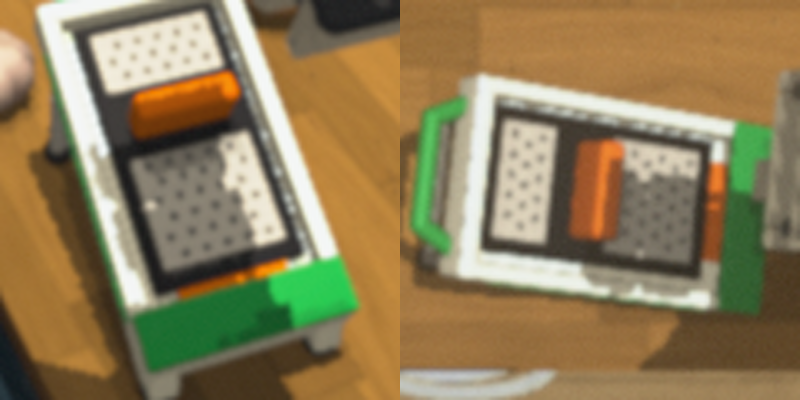

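Insert lies in the recess, grip up at (185,105) in scene; a narrow orange strip shows before the lip. Quick check of the corners against the seated model.

Run:
```python
from h import *
Rs,so=seat(*SL)
P=lambda n,q:proj(n,so+Rs@(np.array(q,float)+[0,-2,0]))[0].round(1)
for q,o in (((85,-42,6),(322.8,209)),((85,42,6),(318.3,254)),((-67,-42,6),(387.3,222.3)),((-67,42,6),(383.7,262.8))): print(P("top",q),o)
px=lambda X,Y:(222+X*.3-.35,230+Y*.3-.35)
for q,o in (((85,-42,6),px(205,8)),((85,42,6),px(78,32)),((-67,-42,6),px(300,252)),((-67,42,6),px(160,293)),((14,0,36),px(190,90))): print("s",P("scene",q),o)
for n in("scene","top"): print([ (d["p"],d["point"]) for d in eyes.place_of(n,"grip_top")][:1],P(n,(22,0,36)))
```

```text
[322.7 210.4] (322.8, 209)
[317.8 255.2] (318.3, 254)
[388.6 222.2] (387.3, 222.3)
[384.8 264.1] (383.7, 262.8)
s [286.1 229.1] (283.15, 232.05)
s [243.1 238.8] (245.05, 239.25)
s [314.6 305.6] (311.65, 305.25)
s [268.6 318.9] (269.65, 317.54999999999995)
s [279.9 262.1] (278.65, 256.65)
[(0.75, [278.4, 307.4])] [278.4 257.9]
[(0.6, [355.8, 236.9])] [357.7 237. ]
```

All within measurement error; seated flat. Hand in.

```bash
python3 -c "
from bench import arm
print(arm.finish_job())"
```

```text
the job is handed in; nothing more can be done
None
```

The grater insert is in the slicer with its tongue hooked under the green lip, lying flat on the seat as far as the camera images show. The gripper has let go and the job is handed in (result not reported back); I kept the arm clear of the garlic, lemon and onion but did not re-measure them.

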